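# Clear the trimming board and hang the wiper over its rail

## Robot

A 6-joint arm with a two-finger parallel gripper is mounted at the origin on a cart in front of the work surface, level with it; the furniture and walls round the work are solid. World frame = base frame: x ahead of the robot, y to its left, z up, the work surface at z = 0. Lengths are in m, angles in rad, forces in N, time in s.
With the tool pointing down it reaches from about 0.3 to 0.775 m from the base axis. Payload 14.6 kg.
Tool frame: the origin (TCP) lies midway between the tips of the shut fingers; the grasp point (between the pads) lies grasp_offset behind it (grasp_offset is the distance from the TCP to the grasp point, in m); z points along the fingers, y is the line along which they close (so a half turn about z gives the same grasp; the last joint's range is limited). The gripper opens to 94 mm and grips with 3 to 60 N. Pads are 16 mm wide; open, the fingers measure 119 mm over their backs; the gripper's body (75 mm by 177 mm) begins 78 mm behind the grasp point.
Start: joints at [-1.24, 0.3, 1.521, -0, 1.321, -0.067], TCP at [0.213, -0.507, 0.205] pointing down, gripper open.
Joint ranges: [-3.03, 3.03], [-0.79, 2.21], [0.23, 2.52], [-1.04, 4.18], [0, 3.07], [-2.55, 2.55]. Speed limits (rad/s): [2.22, 2.22, 2.57, 3.14, 3.14, 3.14].

## Interface

Orientations are given as a rotation vector (axis times angle).
In Python, from bench import sense, snapshot, calibration, finish_job, trace, grasp_offset gives the robot as it stands.
- The arm moves only by the tool play_rows, never from a script. Its argument "deltas" is a list of rows, each a list of 6 numbers: the shift along the tool's x, y, z as a fraction of full scale, then the turn, a rotation vector about the tool's x, y, z as a fraction of full scale. In form: [[tx, ty, tz, wx, wy, wz], ...]. A call has 1 to 12 rows; each row is the pose to reach, as a shift and turn from the pose commanded when the call began, along the tool's axes at that moment, turning the shorter way round; what a row does not reach only later rows make up. Full scale, the value 1, is 120 mm for a shift and pi rad for a turn. A row lasts 1/12 s, in which the tool goes at most 41.7 mm and 7.16 degrees, less where a joint would pass 70% of its speed; a pose out of reach is approached as far as the arm can. A call with a number of a shift or a turn outside -1 to 1 is refused whole. A call with a gripper value outside its range is refused whole. "gripper" is the closure, from 0 (fully open) to 1 (shut), set as the call begins (left out, the last holds). The fingers move at their own pace and stop on an object; "grip_force" is the grip in N (left out, the last holds). Time passes only in rows, so rows that repeat a pose let the fingers close. It gives the time, the measured TCP pose, the force, the opening and the grip force at its end, in the units of the state.
- sense(): the state, without advancing time (a new reading comes with each control period).
- snapshot(name): name is "scene" or "top"; returns (picture, depth): 400x640x3 uint8, red, green, blue; 400x640 float32, m along the optical axis (not along the pixel's ray), 0 where there is no reading.
- calibration(name): a dict with "fx", "fy", "cx", "cy" (pixels), "distortion" ([k1, k2, p1, p2, k3] as OpenCV has them; the pictures are not rectified), "rvec" (rotation vector, rad) and "tvec" (3), from world to camera coordinates, as OpenCV has them. Camera axes: x right, y down, z forward; pixel columns grow to the right and rows downward; lengths in m; the calibration is good to about 2 mm. A picture is of the moment at which its call begins. calibration takes no time and is no camera call.
- finish_job(): hands the job in; it is judged then, once.
Trained networks look in the newest picture that a camera, given by its name, has taken for a name from the list of things; names that differ only in an ending like _2 or _b are one class to them, and where a whole thing is asked for, a point or a joint stands for the part that bears it (a point fixed in the world has none). Each returns a list of dicts, best first, with "p" (0 to 1); they miss things now and then, are a little off and sometimes report something else, mostly with a low value. They report only what shows in the picture. A call takes as long as a camera call. They do not tell look-alikes from the thing itself.
- trace(camera, query): "mask" (400x640 bool, what is visible of it) and "centre" ([column, row] in pixels, amid what is visible of it).
The state is a dict: "time": time; "joint_positions": joint angles; "qvel": joint speeds; "tau": joint torques, N m; "position": TCP position; "orientation": TCP orientation; "wrist_force": force on the tool from outside, world axes, zero at the start; "torque": the same for the moment, N m; "gripper_width": finger opening in m; "gripper_force": force on a finger pad.
Only numpy, scipy, OpenCV 4.12 (cv2) and the standard library are available. Lean on these libraries where they do the work, as an engineer would, in place of code of your own. Each camera call takes 0.05 s, during which the arm holds its last target. There are 200 camera calls.

## Task

The T-handled wiper has been left lying on its side: first stand it upright on the worktop on its two rubber lips and let go of it, so that you can take it again from above by the middle of the handle. Then use the wiper, not the fingers, to sweep all four cork chips off the white board into the steel trough at its edge, and finally lower the wiper gently astride the horizontal bar of the rail, let go, and leave it hanging straight there between the posts. Leave the beaker, the stopper and the screw cap where they are.

Things in the scene. Friction and masses are not known exactly. Their poses are not given: they have to be found in the camera images.
- wiper: T-handled wiper, 150x90x118 mm, 0.25 kg. Origin: between the lips at their underside; standing, z up, handle along x, lips along y, symmetric. Two blades 90 mm wide (y), rubber lips 6 mm thick, outer faces x = +-28 mm; open below and at both ends. Starts tipped 1.13 rad about y on its +x lip and +x handle end: lips toward the robot, handle steeply up behind, -x end on top, leaning to the robot
- wiper_grip (a point): middle of the wiper's handle, a grey bar 18 x 18 mm and 150 mm long (x), 109 mm above the lips' undersides. Below it a stem 18 x 14 mm (x, y) stands on the gable roof that joins the blades; the roof's ridge runs along y, 81 mm above the lips' undersides, its eaves at 58 mm, x = +-25 mm
- wiper_saddle (a point): point under the wiper's roof, 69 mm above the lips' undersides, where the centre of the rail's bar lies when the wiper sits on it
- board: fixed trimming board, origin at the centre of its underside, white plastic top 150 x 130 mm (x, y) at z = 28 mm; on its -x side, facing the robot, a steel trough adjoins
- board_top (a point): centre of the board's top face, axes as the board's
- trough (a point): centre of the trough's inner floor: 103 mm from the board's centre to the board's -x side and 3 mm above the worktop. The trough is 56 mm (x) by 124 mm (y) inside, from the board's edge to a low outer wall, its walls 20 mm high, 8 mm lower than the board
- chip_0: cork chip about 13 x 11 x 9 mm, 10 g, origin at the centre of its underside; at the start loose on the board
- chip_1: cork chip about 13 x 11 x 9 mm, 10 g, origin at the centre of its underside; at the start loose on the board
- chip_2: cork chip about 13 x 11 x 9 mm, 10 g, origin at the centre of its underside; at the start loose on the board
- chip_3: cork chip about 13 x 11 x 9 mm, 10 g, origin at the centre of its underside; at the start loose on the board
- rail: fixed steel stand with a horizontal bar along its y axis on two posts; origin on the worktop under the middle of the bar
- rail_mid (a point): middle of the bar's axis: bar 12 mm in diameter, 140 mm above the worktop, posts 100 mm to either side along y
- beaker: an empty clear beaker, 55 mm across, 70 mm high, origin at its underside; bystander, not to be moved
- stopper: a brown-red rubber stopper, 33 mm across, 27 mm high, origin at its underside; bystander, not to be moved
- cap: a blue screw cap, 48 mm across, 22 mm high, origin at its underside; bystander, not to be moved
Things that resemble listed ones, but are neither listed nor needed, are in the scene too. Leave any green look-alike of the wiper alone.

How it is judged:
By the outcome, as a careful person would: the job done as asked, in the order asked, and still so for the second after the job is handed in, with the robot touching nothing.
It also fails if it takes over 59 s, if anything falls off the work surface, if the arm or the gripper's body presses on something with over 40 N, if the wrist force passes 120 N, or if a joint passes its speed limit or range.

## Working session

There is one attempt and no reset: what is moved stays moved. The work goes in short steps, Python scripts to look and compute and a tool call to move; the robot and the scene stay as the last step left them, time stands still between calls to the robot, and variables do not carry over. Pictures are saved under pics/ and viewed, at most 10 in all, crops included, and the job is handed in when it is done.

Besides the shell and the picture viewer there is one more tool, called after "Call:" as a command line: name --pt "numbers of a row" for each row, then --argument value for the rest. play_rows: Moves the arm, as the interface text tells. Its arguments: {"type":"object","properties":{"deltas":{"type":"array","items":{"type":"array","items":{"type":"number","minimum":-1,"maximum":1}}},"gripper":{"type":"number"},"grip_force":{"type":"number"}},"required":["deltas"]}

```bash
mkdir -p pics; ls; python3 - <<'E'
from bench import *
import cv2,numpy as np
for n in("scene","top"):
    p,d=snapshot(n);cv2.imwrite(f"pics/{n}0.png",p[:,:,::-1]);np.save(f"pics/{n}0.npy",d)
    print(n,calibration(n))
print(grasp_offset,sense())
E
```

```text
pics
scene {'fx': 396.28141337016467, 'fy': 396.28141337016467, 'cx': 315.87816655377014, 'cy': 197.92624547039182, 'distortion': array([-0.03967881,  0.        ,  0.        ,  0.        ,  0.        ]), 'rvec': array([ 1.06481886, -2.34194098,  1.07690438]), 'tvec': array([0.47102454, 0.22850972, 0.91541233])}
top {'fx': 519.1270170384211, 'fy': 519.1270170384211, 'cx': 316.0397082727244, 'cy': 204.3974841625589, 'distortion': array([-0.09396772,  0.        ,  0.        ,  0.        ,  0.        ]), 'rvec': array([ 2.24767718, -1.95611502,  0.2110959 ]), 'tvec': array([0.15913816, 0.51400025, 1.27377497])}
0.0188 {'time': 0.1, 'joint_positions': array([-1.23960609e+00,  3.00446604e-01,  1.52151404e+00,  4.93546687e-05,
        1.32069400e+00, -6.66072697e-02]), 'qvel': array([-0.00133213, -0.00060685, -0.00269776,  0.00010621, -0.00036334,
       -0.00080073]), 'tau': array([ 1.82989454e-03, -5.32645261e+01, -3.53281188e+01,  7.10114487e-02,
        2.34947907e-02, -6.10089728e-05]), 'position': array([ 0.21299375, -0.50683173,  0.20492812]), 'orientation': array([-3.07862107e+00, -6.20518935e-01,  1.45545770e-04]), 'wrist_force': array([ 0.96213083, -0.74931921,  0.65288713]), 'torque': array([ 0.01229697, -0.02063538,  0.03513889]), 'gripper_force': 0.0, 'gripper_width': 0.09379841950639306}
```

View pics/scene0.png

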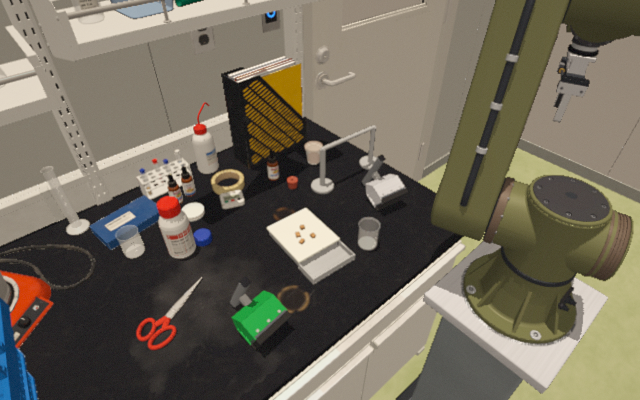

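View pics/top0.png

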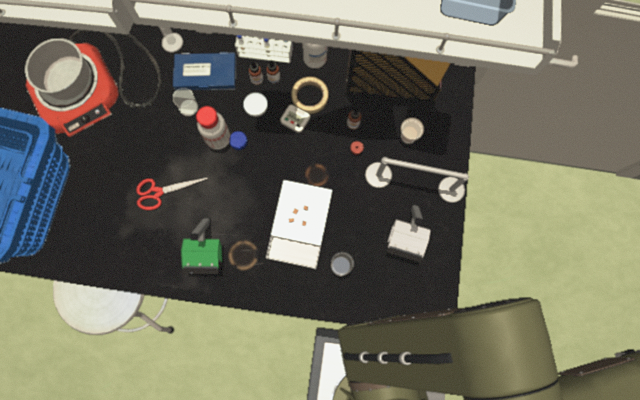

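The white wiper is at top (408,238) and scene (383,188). The green look-alike at top (200,250) gets left alone. The board is at top (300,220), with chips near (298,215) and the trough near (293,252). The rail bar runs top (385,162)–(465,178), close to the wiper, and the nearby beaker is at (342,264).

```bash
cat > h.py <<'E'
import numpy as np,cv2
from bench import *
from scipy.spatial.transform import Rotation as R
def cam(n):
    c=calibration(n);K=np.array([[c['fx'],0,c['cx']],[0,c['fy'],c['cy']],[0,0,1]])
    return K,np.array(c['distortion']),R.from_rotvec(c['rvec']).as_matrix(),np.array(c['tvec'])
def rays(n,uv):
    K,D,Rm,t=cam(n);p=cv2.undistortPoints(np.array(uv,float).reshape(-1,1,2),K,D).reshape(-1,2)
    return np.c_[p,np.ones(len(p))]
def world(n,uv,depth):
    K,D,Rm,t=cam(n);return (rays(n,uv)*np.asarray(depth).reshape(-1,1)-t)@Rm
def onplane(n,uv,z):
    K,D,Rm,t=cam(n);o=-Rm.T@t;d=rays(n,uv)@Rm;return o+d*((z-o[2])/d[:,2:3])
def cloud(n,mask,d):
    v,u=np.nonzero(mask&(d>0));return world(n,np.c_[u,v],d[v,u])
def proj(n,P):
    K,D,Rm,t=cam(n);return cv2.projectPoints(np.array(P,float).reshape(-1,3),cv2.Rodrigues(Rm)[0],t,K,D)[0].reshape(-1,2)
E
python3 - <<'E'
from h import *
np.set_printoptions(precision=4,suppress=True)
for n in("top","scene"):
    d=snapshot(n)[1]
    for q in("wiper","board","rail","trough","chip_0","beaker","stopper","cap"):
        for i,r in enumerate(trace(n,q)[:5]):
            P=cloud(n,r["mask"],d)
            if len(P): np.save(f"pics/{n}_{q}_{i}.npy",P);print(n,q,i,round(r["p"],2),np.round(r["centre"]),len(P),np.median(P,0),"lo",np.percentile(P,2,axis=0),"hi",np.percentile(P,98,axis=0))
    p=snapshot(n)[0]
    if n=="top": a=p[150:290,240:480]
    else: b=p[110:280,255:415]
cv2.imwrite("pics/crop_t.png",cv2.resize(a,None,fx=3.3,fy=3.3,interpolation=cv2.INTER_CUBIC)[:,:,::-1])
cv2.imwrite("pics/crop_s.png",cv2.resize(b,None,fx=3.5,fy=3.5,interpolation=cv2.INTER_CUBIC)[:,:,::-1])
E
```

```text
top wiper 0 0.62 [412. 239.] 1479 [ 0.4299 -0.0163  0.0649] lo [ 0.3839 -0.0585  0.0083] hi [0.5099 0.0307 0.1402]
top wiper 1 0.62 [204. 252.] 1622 [0.3242 0.4984 0.0649] lo [0.2754 0.4534 0.0004] hi [0.4099 0.5486 0.1402]
top board 0 0.7 [299. 227.] 3921 [0.4323 0.2657 0.027 ] lo [ 0.3379  0.2024 -0.0005] hi [0.5375 0.3305 0.034 ]
top board 1 0.39 [239. 143.] 267 [0.6407 0.4625 0.0214] lo [0.6205 0.4415 0.0035] hi [0.6654 0.4846 0.0276]
top rail 0 0.64 [429. 171.] 1496 [ 0.5929 -0.0426  0.0131] lo [ 0.5593 -0.1483  0.0017] hi [0.629  0.1047 0.1491]
top trough 0 0.82 [301. 225.] 3869 [0.432 0.265 0.027] lo [ 0.3379  0.202  -0.0002] hi [0.5366 0.3296 0.0338]
top chip_0 0 0.29 [410. 241.] 1525 [ 0.4295 -0.0163  0.0646] lo [ 0.3835 -0.0592 -0.0001] hi [0.5139 0.0308 0.1401]
top stopper 0 0.25 [239. 140.] 279 [0.6406 0.4629 0.0212] lo [0.6204 0.4414 0.0006] hi [0.6654 0.4867 0.0276]
scene wiper 0 0.96 [258. 317.] 2253 [0.3185 0.5068 0.0643] lo [0.2752 0.4549 0.0089] hi [0.4016 0.5422 0.1397]
scene wiper 1 0.84 [380. 185.] 1290 [ 0.4349 -0.0143  0.0612] lo [ 0.3886 -0.0631  0.0035] hi [0.5237 0.03   0.1396]
scene board 0 0.73 [311. 244.] 3478 [0.4199 0.2715 0.0283] lo [0.3352 0.2048 0.002 ] hi [0.5392 0.3346 0.0329]
scene rail 0 0.63 [324. 159.] 869 [0.5958 0.0491 0.0337] lo [ 0.5728 -0.1384  0.0041] hi [0.6347 0.1056 0.1483]
scene trough 0 0.91 [310. 243.] 3394 [0.4193 0.2728 0.0284] lo [0.3358 0.2062 0.0026] hi [0.5387 0.3344 0.033 ]
scene beaker 0 0.69 [367. 232.] 643 [0.3457 0.1494 0.0451] lo [0.3234 0.118  0.0018] hi [0.3753 0.1701 0.0718]
scene stopper 0 0.45 [291. 186.] 101 [0.6599 0.1482 0.0252] lo [0.6509 0.1335 0.0025] hi [0.6785 0.1582 0.0315]
scene cap 0 0.84 [203. 234.] 257 [0.6354 0.465  0.0222] lo [0.6207 0.4426 0.0045] hi [0.6621 0.4848 0.0254]
```

View pics/crop_t.png

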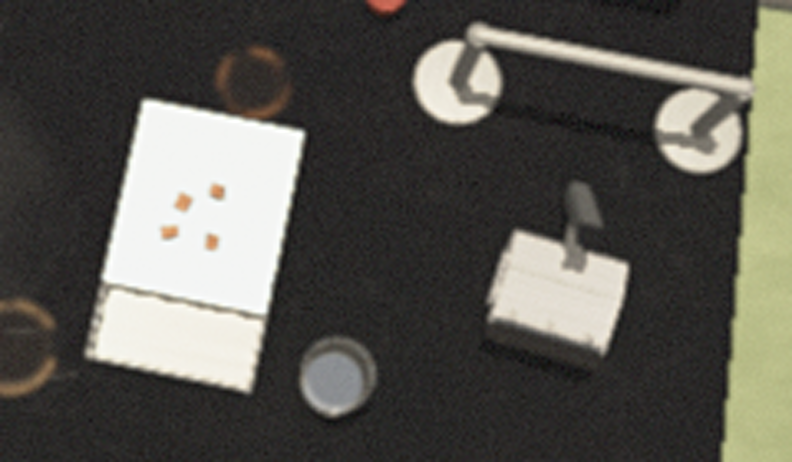

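View pics/crop_s.png

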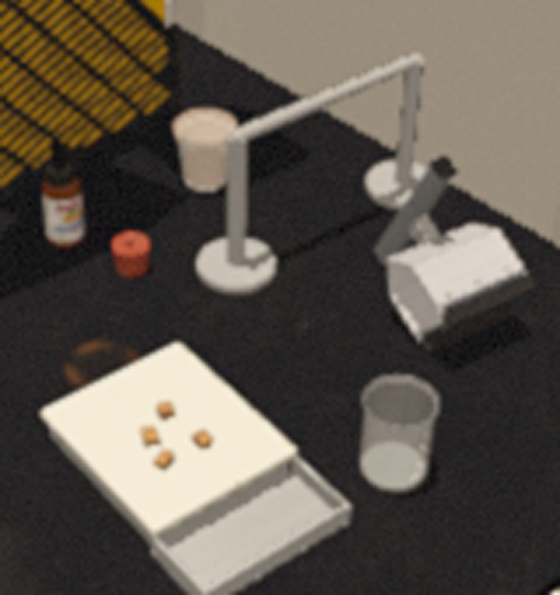

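White wiper: tipped at crop_t (560,290), handle up toward +x. That matches the description; the other candidate is green. Board with four chips is at crop_t (165–220,190–245), and the rail is at upper right. Next I fit the poses.

```bash
cat > fit.py <<'E'
from h import *
from scipy.optimize import least_squares
def prism(p):  # convex outer body
    V=np.array([[28,0],[25,58],[0,81],[-25,58],[-28,0]])/1e3
    s=np.full(len(p),-1.)
    for a,b in zip(V,np.roll(V,-1,0)):
        e=b-a;n=np.array([e[1],-e[0]])/np.hypot(*e);s=np.maximum(s,(p[:,[0,2]]-a)@n)
    return np.maximum(s,abs(p[:,1])-.045)
def box(p,c,h):
    q=abs(p-c)-h;return np.linalg.norm(np.maximum(q,0),axis=1)+np.minimum(q.max(1),0)
def sdf(p):return np.minimum.reduce([prism(p),box(p,[0,0,.109],[.075,.009,.009]),box(p,[0,0,.09],[.009,.007,.01])])
def fitw(P,x0,free=("x","y","yaw"),tip=1.13,z=.0253):
    P=P[(P[:,2]>.006)]
    def f(v):
        t=v[3] if len(v)>3 else tip; zz=v[4] if len(v)>3 else z
        Rm=R.from_euler('ZY',[v[2],t]).as_matrix()
        return sdf((P-[v[0],v[1],zz])@Rm)
    r=least_squares(f,x0,loss="soft_l1",f_scale=.003)
    return r.x,np.median(abs(f(r.x)))
E
python3 - <<'E'
from fit import *
np.set_printoptions(precision=4,suppress=True)
T=np.load("pics/top_wiper_0.npy");S=np.load("pics/scene_wiper_1.npy")
for nm,P in(("top",T),("scene",S),("both",np.r_[T,S])):
    print(nm,*fitw(P,[.40,-.02,-.1]),*fitw(P,[.40,-.02,-.1,1.13,.0253]))
for n in("top","scene"):
    P=np.load(f"pics/{n}_rail_0.npy");B=P[P[:,2]>.125]
    m,vt=np.median(B,0),np.linalg.svd(B-B.mean(0),full_matrices=False)[2][0];s=(B-B.mean(0))@vt
    e=B.mean(0)+vt*np.array([[np.percentile(s,1)],[np.percentile(s,99)]])
    print("rail",n,"z",np.percentile(B[:,2],[5,50,95]),"ends",e,"mid",e.mean(0),"yaw",np.arctan2(-vt[0],vt[1])%np.pi)
    P=np.load(f"pics/{n}_board_0.npy");B=P[(abs(P[:,2]-.028)<.004)]
    # board rectangle fit on white area
    p=snapshot(n)[0]; d=snapshot(n)[1]
    r=cv2.minAreaRect((P[P[:,2]>.012][:,:2]*1e4).astype(np.float32));print("board+trough rect",np.array(r[0])/1e4,np.array(r[1])/1e4,r[2])
    hsv=cv2.cvtColor(p,cv2.COLOR_RGB2HSV);m=np.zeros(p.shape[:2],np.uint8)
    u0=proj(n,[[.45,.265,.03]])[0].astype(int);m[u0[1]-35:u0[1]+35,u0[0]-40:u0[0]+40]=1
    c=((hsv[:,:,1]>90)&(hsv[:,:,0]<22)&(hsv[:,:,2]>90)&(m>0)).astype(np.uint8)
    N,l,st,ce=cv2.connectedComponentsWithStats(c)
    for i in range(1,N):
        if st[i,4]>6: print("chip",n,st[i,4],ce[i],onplane(n,[ce[i]],.034))
E
```

```text
top [ 0.3949 -0.0105 -0.1516] 0.0014042243797724044 [ 0.3954 -0.0103 -0.1543  1.1228  0.0261] 0.0013486098780244593
scene [ 0.3957 -0.0123 -0.1452] 0.00179961483733777 [ 0.3989 -0.0125 -0.1441  1.1282  0.0284] 0.0011200728184984424
both [ 0.3951 -0.011  -0.1545] 0.001552491530603969 [ 0.3966 -0.0111 -0.1547  1.1319  0.0271] 0.001476968079361852
rail top z [0.1371 0.1447 0.1494] ends [[ 0.5999  0.0824  0.1437]
 [ 0.5873 -0.1272  0.1444]] mid [ 0.5936 -0.0224  0.144 ] yaw 3.081665318093648
board+trough rect [0.438  0.2651] [0.1303 0.2103] 86.06411743164062
chip top 20 [318.5  183.95] [[0.5463 0.2302 0.034 ]]
chip top 9 [305.1111 207.6667] [[0.4787 0.2559 0.034 ]]
chip top 12 [295.1667 210.9167] [[0.4667 0.2802 0.034 ]]
chip top 12 [290.9167 219.75  ] [[0.4422 0.2877 0.034 ]]
chip top 8 [303.875 222.875] [[0.4387 0.2534 0.034 ]]
rail scene z [0.1292 0.1439 0.1489] ends [[ 0.5859 -0.1215  0.1417]
 [ 0.6015  0.0835  0.1433]] mid [ 0.5937 -0.019   0.1425] yaw 3.065285956962828
board+trough rect [0.4409 0.2659] [0.1312 0.2132] 85.75283813476562
chip scene 14 [301.7143 226.5   ] [[0.4832 0.2535 0.034 ]]
chip scene 18 [297.5 234. ] [[0.4691 0.2792 0.034 ]]
chip scene 16 [312.5 235. ] [[0.4408 0.2524 0.034 ]]
chip scene 15 [301.4667 240.6667] [[0.4441 0.2865 0.034 ]]
```

```bash
cat > plan.py <<'E'
from h import *
def pose(G,yaw,t=0):
    th=yaw+np.pi;c,s=np.cos(th),np.sin(th)
    R0=np.array([[c,s,0],[s,-c,0],[0,0,-1.]])
    Rm=R.from_rotvec(np.array([-np.sin(yaw),np.cos(yaw),0])*t).as_matrix()@R0
    return np.array(G)+.0188*Rm[:,2],Rm
def off(yaw,x,y):return np.array([np.cos(yaw)*x-np.sin(yaw)*y,np.sin(yaw)*x+np.cos(yaw)*y])
def now():
    s=sense();Rm=R.from_rotvec(s["orientation"]).as_matrix();return s["position"],Rm
def plan(wps,vmax=.0417):
    p,Rm=now();s=sense();print("t",round(s["time"],2),"q",np.round(s["joint_positions"],2),"G",np.round(p-.0188*Rm[:,2],4),"w",round(s["gripper_width"],4))
    for w in wps:
        q,Q=pose(*w)
        L=Rm.T@(q-p);n=max(1,int(np.ceil(abs(L).max()/.1195)))
        W=R.from_matrix(Rm.T@Q).as_rotvec()
        for i in range(n):
            tgtp=p+(q-p)/(n-i);tR=Rm@R.from_rotvec(R.from_matrix(Rm.T@Q).as_rotvec()/(n-i)).as_matrix()
            row=np.round(np.r_[Rm.T@(tgtp-p)/.12,R.from_matrix(Rm.T@tR).as_rotvec()/np.pi],3)
            k=max(np.linalg.norm(row[:3])*.12/vmax,np.degrees(np.linalg.norm(row[3:])*np.pi)/7.16)
            print(w,"rows",round(k,1),row.tolist())
            p=p+Rm@(row[:3]*.12);Rm=Rm@R.from_rotvec(row[3:]*np.pi).as_matrix()
E
python3 - <<'E'
from plan import *
y=-.152;m=np.r_[np.array([.396,-.011])+off(y,.0985,0),.0718];print(m)
t=.35;b=np.r_[off(y,np.sin(t),0),np.cos(t)]
plan([((.3,-.4,.27),y,0),(tuple(np.r_[(m+.11*b)[:2],.27]),y,t),(tuple(m+.11*b),y,t),(tuple(m),y,t)])
E
```

```text
[ 0.49336432 -0.02591441  0.0718    ]
t 1.3 q [-1.24  0.3   1.52 -0.    1.32 -0.07] G [ 0.2131 -0.507   0.2243] w 0.0939
((0.3, -0.4, 0.27), -0.152, 0) rows 10.4 [0.507, -0.271, -0.191, -0.0, -0.0, -0.412]
((0.3, -0.4, 0.27), -0.152, 0) rows 10.4 [0.399, 0.413, -0.19, -0.0, -0.0, -0.413]
((np.float64(0.5306481870887013), np.float64(-0.03162561437180882), np.float64(0.27)), -0.152, 0.35) rows 2.6 [-0.345, 0.831, -0.002, -0.0, 0.028, 0.0]
((np.float64(0.5306481870887013), np.float64(-0.03162561437180882), np.float64(0.27)), -0.152, 0.35) rows 2.6 [-0.344, 0.831, -0.033, -0.0, 0.028, 0.0]
((np.float64(0.5306481870887013), np.float64(-0.03162561437180882), np.float64(0.27)), -0.152, 0.35) rows 2.6 [-0.34, 0.832, -0.063, -0.0, 0.028, 0.0]
((np.float64(0.5306481870887013), np.float64(-0.03162561437180882), np.float64(0.27)), -0.152, 0.35) rows 2.6 [-0.333, 0.831, -0.093, -0.0, 0.027, 0.0]
((np.float64(0.5306481870887013), np.float64(-0.03162561437180882), np.float64(0.17513099841321167)), -0.152, 0.35) rows 2.3 [-0.27, 0.0, 0.743, -0.0, 0.0, 0.0]
((np.float64(0.49336431709639167), np.float64(-0.02591441438184206), np.float64(0.0718)), -0.152, 0.35) rows 2.6 [0.001, 0.0, 0.917, -0.0, 0.0, 0.0]
```

Call:
play_rows --pt "0.507 -0.271 -0.191 0 0 -0.412" --pt "0.507 -0.271 -0.191 0 0 -0.412" --pt "0.507 -0.271 -0.191 0 0 -0.412" --pt "0.507 -0.271 -0.191 0 0 -0.412" --pt "0.507 -0.271 -0.191 0 0 -0.412" --pt "0.507 -0.271 -0.191 0 0 -0.412" --pt "0.507 -0.271 -0.191 0 0 -0.412" --pt "0.507 -0.271 -0.191 0 0 -0.412" --pt "0.507 -0.271 -0.191 0 0 -0.412" --pt "0.507 -0.271 -0.191 0 0 -0.412" --pt "0.507 -0.271 -0.191 0 0 -0.412" --gripper 0

```text
time: 2.22
position: [0.2565, -0.4535, 0.2284]
orientation: [-2.074, -2.36, 0.0]
wrist_force: [-0.5, 0.2, -0.2]
gripper_width: 0.0938
gripper_force: 0.0
```

Call:
play_rows --pt "0.399 0.413 -0.19 0 0 -0.413" --pt "0.399 0.413 -0.19 0 0 -0.413" --pt "0.399 0.413 -0.19 0 0 -0.413" --pt "0.399 0.413 -0.19 0 0 -0.413" --pt "0.399 0.413 -0.19 0 0 -0.413" --pt "0.399 0.413 -0.19 0 0 -0.413" --pt "0.399 0.413 -0.19 0 0 -0.413" --pt "0.399 0.413 -0.19 0 0 -0.413" --pt "0.399 0.413 -0.19 0 0 -0.413" --pt "0.399 0.413 -0.19 0 0 -0.413" --pt "0.399 0.413 -0.19 0 0 -0.413"

```text
time: 3.13
position: [0.2999, -0.4, 0.2512]
orientation: [0.227, 3.133, -0.0]
wrist_force: [-0.5, -0.2, -0.0]
gripper_width: 0.0943
gripper_force: 0.0
```

Call:
play_rows --pt "-0.345 0.831 -0.002 0 0.028 0" --pt "-0.345 0.831 -0.002 0 0.028 0" --pt "-0.345 0.831 -0.002 0 0.028 0"

```text
time: 3.38
position: [0.3571, -0.3055, 0.2512]
orientation: [-0.231, -3.044, -0.011]
wrist_force: [0.1, -0.4, 0.2]
gripper_width: 0.0942
gripper_force: 0.0
```

Call:
play_rows --pt "-0.344 0.831 -0.033 0 0.028 0" --pt "-0.344 0.831 -0.033 0 0.028 0" --pt "-0.344 0.831 -0.033 0 0.028 0"

```text
time: 3.63
position: [0.4136, -0.2124, 0.2516]
orientation: [-0.222, -2.957, -0.02]
wrist_force: [0.3, -0.3, -0.2]
gripper_width: 0.094
gripper_force: 0.0
```

Call:
play_rows --pt "-0.34 0.832 -0.063 0 0.028 0" --pt "-0.34 0.832 -0.063 0 0.028 0" --pt "-0.34 0.832 -0.063 0 0.028 0"

```text
time: 3.88
position: [0.4697, -0.1199, 0.2516]
orientation: [-0.216, -2.869, -0.029]
wrist_force: [-0.1, -0.8, 0.1]
gripper_width: 0.094
gripper_force: 0.0
```

Call:
play_rows --pt "-0.333 0.831 -0.093 0 0.027 0" --pt "-0.333 0.831 -0.093 0 0.027 0" --pt "-0.333 0.831 -0.093 0 0.027 0" --pt "-0.333 0.831 -0.093 0 0.027 0"

```text
time: 4.22
position: [0.5258, -0.0269, 0.2515]
orientation: [-0.206, -2.785, -0.037]
wrist_force: [-0.1, 0.1, -0.2]
gripper_width: 0.0939
gripper_force: 0.0
```

```bash
python3 - <<'E'
from plan import *
y=-.152;m=np.r_[np.array([.396,-.011])+off(y,.0985,0),.0718]
t=.35;b=np.r_[off(y,np.sin(t),0),np.cos(t)]
plan([(tuple(m+.11*b),y,t),(tuple(m),y,t)])
E
```

```text
t 4.22 q [-0.13  0.44  1.27  0.01  1.79 -1.55] G [ 0.5322 -0.0279  0.2692] w 0.0939
((np.float64(0.5306481870887013), np.float64(-0.03162561437180882), np.float64(0.17513099841321167)), -0.152, 0.35) rows 2.3 [-0.261, -0.033, 0.739, -0.0, 0.0, 0.001]
((np.float64(0.49336431709639167), np.float64(-0.02591441438184206), np.float64(0.0718)), -0.152, 0.35) rows 2.6 [0.0, 0.001, 0.917, -0.0, 0.0, 0.0]
```

Call:
play_rows --pt "-0.261 -0.033 0.739 0 0 0.001" --pt "-0.261 -0.033 0.739 0 0 0.001" --pt "-0.261 -0.033 0.739 0 0 0.001" --pt "-0.261 -0.033 0.739 0 0 0.001"

```text
time: 4.55
position: [0.5215, -0.0348, 0.1562]
orientation: [-0.217, -2.78, -0.037]
wrist_force: [0.5, -0.1, 1.2]
gripper_width: 0.0939
gripper_force: 0.0
```

```bash
python3 - <<'E'
from plan import *
y=-.152;m=np.r_[np.array([.396,-.011])+off(y,.0985,0),.0718]
t=.35
plan([(tuple(m),y,t)])
E
```

```text
t 4.55 q [-0.14  0.5   1.4   0.    1.6  -1.55] G [ 0.5279 -0.0358  0.1739] w 0.0939
((np.float64(0.49336431709639167), np.float64(-0.02591441438184206), np.float64(0.0718)), -0.152, 0.35) rows 2.6 [-0.017, 0.038, 0.901, 0.0, -0.001, -0.001]
```

Call:
play_rows --pt "-0.01 0.02 0.3 0 0 0" --pt "-0.017 0.038 0.6 0 0 0" --pt "-0.017 0.038 0.9 0 0 0" --pt "-0.017 0.038 0.9 0 0 0" --pt "-0.017 0.038 0.9 0 0 0" --pt "-0.017 0.038 0.9 0 0 0"

```text
time: 5.05
position: [0.4912, -0.0251, 0.0593]
orientation: [-0.217, -2.79, -0.036]
wrist_force: [-0.1, -0.1, 0.5]
gripper_width: 0.0939
gripper_force: 0.0
```

```bash
python3 - <<'E'
from plan import *
y=-.152;m=np.r_[np.array([.396,-.011])+off(y,.0985,0),.0718]
t=.35
plan([(tuple(m),y,t)])
for n in("top","scene"):
    p,d=snapshot(n);u,v=proj(n,[m])[0].astype(int)
    cv2.imwrite(f"pics/g_{n}.png",cv2.resize(p[v-50:v+50,u-60:u+60],None,fx=3.3,fy=3.3)[:,:,::-1])
a,b=[cv2.imread(f"pics/g_{n}.png") for n in("top","scene")];cv2.imwrite("pics/g.png",np.hstack([a,b]))
E
```

```text
t 5.05 q [-0.13  0.55  1.57  0.01  1.36 -1.55] G [ 0.4975 -0.0261  0.077 ] w 0.0939
((np.float64(0.49336431709639167), np.float64(-0.02591441438184206), np.float64(0.0718)), -0.152, 0.35) rows 0.2 [0.018, -0.004, 0.052, 0.0, 0.002, -0.001]
```

View pics/g.png

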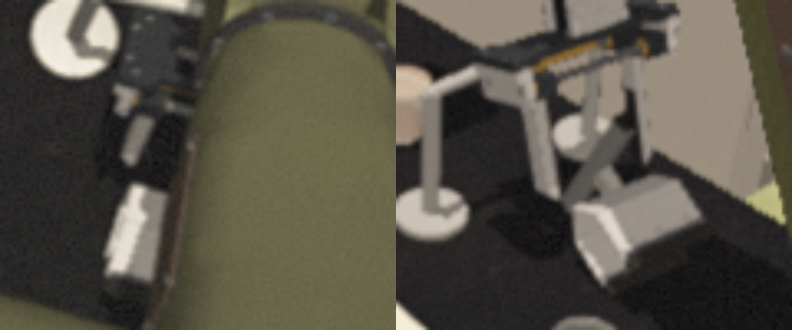

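The open fingers straddle the dark handle, shown in the right crop at about (600,150). I'll make a small correction and close.

Call:
play_rows --pt "0.018 -0.004 0.04 0 0 0" --pt "0.018 -0.004 0.04 0 0 0" --pt "0.018 -0.004 0.04 0 0 0" --pt "0.018 -0.004 0.04 0 0 0" --pt "0.018 -0.004 0.04 0 0 0" --pt "0.018 -0.004 0.04 0 0 0" --pt "0.018 -0.004 0.04 0 0 0" --pt "0.018 -0.004 0.04 0 0 0" --pt "0.018 -0.004 0.04 0 0 0" --pt "0.018 -0.004 0.04 0 0 0" --gripper 1 --grip_force 50

```text
time: 5.98
position: [0.4852, -0.0246, 0.0524]
orientation: [-0.216, -2.785, -0.037]
wrist_force: [-0.7, -0.3, 0.1]
gripper_width: 0.0308
gripper_force: 0.0
```

```bash
python3 - <<'E'
from plan import *
y=-.152
plan([((.485,-.026,.155),y,.35),((.485,-.026,.155),y,-.78),((.485,-.026,.116),y,-.78)])
print(sense()["wrist_force"],sense()["gripper_force"])
E
```

```text
t 5.98 q [-0.13  0.55  1.59  0.01  1.35 -1.55] G [ 0.4916 -0.0255  0.07  ] w 0.0308
((0.485, -0.026, 0.155), -0.152, 0.35) rows 2.0 [0.293, -0.013, -0.647, 0.0, 0.0, -0.001]
((0.485, -0.026, 0.155), -0.152, -0.78) rows 9.0 [-0.142, -0.0, -0.09, 0.0, -0.359, 0.0]
((0.485, -0.026, 0.116), -0.152, -0.78) rows 0.9 [0.228, -0.0, 0.231, 0.0, -0.0, -0.0]
[-0.65513673 -0.26174165  0.06211929] 0.0
```

Call:
play_rows --pt "0 0 0 0 0 0" --pt "0 0 0 0 0 0" --pt "0 0 0 0 0 0" --pt "0 0 0 0 0 0" --pt "0 0 0 0 0 0"

```text
time: 6.4
position: [0.4853, -0.0245, 0.0524]
orientation: [-0.216, -2.785, -0.037]
wrist_force: [-0.1, 0.2, -0.1]
gripper_width: 0.0181
gripper_force: 50.0
```

Call:
play_rows --pt "0.07 0 -0.16 0 0 0" --pt "0.14 0 -0.32 0 0 0" --pt "0.22 0 -0.48 0 0 0" --pt "0.293 -0.01 -0.647 0 0 0" --pt "0.293 -0.01 -0.647 0 0 0"

```text
time: 6.82
position: [0.4799, -0.0249, 0.1407]
orientation: [-0.217, -2.791, -0.036]
wrist_force: [1.2, -0.5, -2.3]
gripper_width: 0.0176
gripper_force: 50.0
```

```bash
python3 - <<'E'
from plan import *
y=-.152
plan([((.485,-.026,.155),y,-.78),((.485,-.026,.116),y,-.78)])
print(sense()["wrist_force"],sense()["gripper_force"])
E
```

```text
t 6.82 q [-0.13  0.42  1.55  0.01  1.51 -1.55] G [ 0.4862 -0.0259  0.1584] w 0.0176
((0.485, -0.026, 0.155), -0.152, -0.78) rows 9.0 [-0.142, -0.002, -0.059, -0.001, -0.358, -0.001]
((0.485, -0.026, 0.116), -0.152, -0.78) rows 0.9 [0.229, -0.0, 0.23, 0.0, 0.0, -0.0]
[ 1.16901259 -0.51876379 -2.2543566 ] 49.99655842781067
```

Call:
play_rows --pt "-0.012 0 -0.005 0 -0.03 0" --pt "-0.024 0 -0.01 0 -0.06 0" --pt "-0.04 0 -0.015 0 -0.1 0" --pt "-0.055 0 -0.02 0 -0.14 0" --pt "-0.07 0 -0.025 0 -0.18 0" --pt "-0.085 0 -0.035 0 -0.22 0" --pt "-0.1 0 -0.04 0 -0.26 0" --pt "-0.12 0 -0.05 0 -0.3 0" --pt "-0.13 0 -0.055 0 -0.33 0" --pt "-0.142 0 -0.059 0 -0.358 0" --pt "-0.142 0 -0.059 0 -0.358 0" --pt "-0.142 0 -0.059 0 -0.358 0"

```text
time: 7.82
position: [0.496, -0.0275, 0.1369]
orientation: [0.183, 2.365, -0.077]
wrist_force: [0.5, -0.1, -1.3]
gripper_width: 0.0178
gripper_force: 50.0
```

```bash
python3 - <<'E'
from fit import *
from plan import *
np.set_printoptions(precision=4,suppress=True)
y=-.152
plan([((.485,-.026,.116),y,-.78)])
for n in("top","scene"):
    p,d=snapshot(n)
    for r in trace(n,"wiper")[:3]:
        P=cloud(n,r["mask"],d)
        if len(P)>50 and np.median(P[:,1])<.25: print(n,len(P),*fitw(P,[.485,-.026,-.152,0,.045]))
u,v=380,190
cv2.imwrite("pics/g2.png",cv2.resize(p[v-90:v+60,u-90:u+70],None,fx=3.5,fy=3.5)[:,:,::-1])
E
```

```text
t 7.82 q [-0.11 -0.03  2.29 -0.26  0.12 -1.28] G [ 0.4831 -0.0255  0.1504] w 0.0178
((0.485, -0.026, 0.116), -0.152, -0.78) rows 0.8 [0.186, -0.001, 0.217, -0.001, -0.003, -0.0]
top 613 [ 0.4785 -0.0237 -0.1626  0.0436  0.046 ] 0.001291419079600182
top 1619 [ 0.5845 -0.0181 -0.6941 -0.1193  0.0383] 0.03963532882230781
scene 805 [ 0.4842 -0.0257 -0.1428  0.0129  0.0478] 0.0011043345751398708
```

View pics/g2.png

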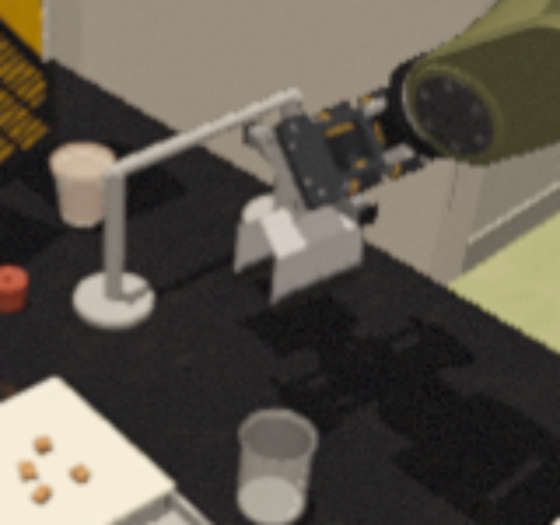

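```bash
python3 - <<'E'
from plan import *
y=-.152
plan([((.492,-.027,.111),y,-.78)])
E
```

```text
t 8.02 q [-0.11 -0.03  2.28 -0.26  0.12 -1.28] G [ 0.4844 -0.0257  0.1519] w 0.0182
((0.492, -0.027, 0.111), -0.152, -0.78) rows 1.0 [0.192, -0.0, 0.288, -0.001, -0.002, -0.0]
```

Call:
play_rows --pt "0.04 0 0.06 0 0 0" --pt "0.08 0 0.12 0 0 0" --pt "0.12 0 0.18 0 0 0" --pt "0.15 0 0.23 0 0 0" --pt "0.175 0 0.26 0 0 0" --pt "0.192 0 0.288 0 0 0" --pt "0.192 0 0.288 0 0 0" --pt "0.192 0 0.288 0 0 0"

```text
time: 8.68
position: [0.5049, -0.0311, 0.1029]
orientation: [0.174, 2.368, -0.075]
wrist_force: [-0.3, 0.5, -2.4]
gripper_width: 0.0176
gripper_force: 50.0
```

```bash
python3 - <<'E'
from plan import *
y=-.152
plan([((.492,-.027,.108),y,-.78)])
print(sense()["wrist_force"])
E
```

```text
t 8.68 q [-0.12  0.07  2.29 -1.04  0.02 -0.52] G [ 0.492  -0.0291  0.1164] w 0.0176
((0.492, -0.027, 0.108), -0.152, -0.78) rows 0.2 [0.049, 0.017, 0.049, 0.0, -0.004, 0.002]
[-0.31617754  0.54710027 -2.42804339]
```

```bash
python3 - <<'E'
from plan import *
y=-.152
plan([((.503,-.028,.1165),y,-.74),((.503,-.028,.109),y,-.74)])
E
```

```text
t 8.68 q [-0.12  0.07  2.29 -1.04  0.02 -0.52] G [ 0.492  -0.0291  0.1164] w 0.0176
((0.503, -0.028, 0.1165), -0.152, -0.74) rows 0.3 [-0.06, 0.022, 0.061, 0.0, 0.009, 0.002]
((0.503, -0.028, 0.109), -0.152, -0.74) rows 0.2 [0.042, 0.0, 0.047, 0.0, 0.0, -0.0]
```

Call:
play_rows --pt "-0.03 0.01 0.03 0 0.005 0" --pt "-0.06 0.022 0.061 0 0.009 0.002" --pt "-0.06 0.022 0.061 0 0.009 0.002" --pt "-0.06 0.022 0.061 0 0.009 0.002"

```text
time: 9.02
position: [0.5155, -0.0296, 0.1029]
orientation: [0.184, 2.395, -0.068]
wrist_force: [-0.2, -0.3, -2.3]
gripper_width: 0.0176
gripper_force: 50.0
```

Call:
play_rows --pt "0.01 0 0.012 0 0 0" --pt "0.02 0 0.024 0 0 0" --pt "0.03 0 0.035 0 0 0" --pt "0.042 0 0.047 0 0 0" --pt "0.042 0 0.047 0 0 0" --pt "0.042 0 0.047 0 0 0"

```text
time: 9.52
position: [0.5153, -0.0297, 0.0951]
orientation: [0.187, 2.395, -0.068]
wrist_force: [1.4, 0.6, -1.8]
gripper_width: 0.0181
gripper_force: 50.0
```

```bash
python3 - <<'E'
from fit import *
from plan import *
np.set_printoptions(precision=4,suppress=True)
plan([((.503,-.028,.107),-.152,-.74)]);print(sense()["wrist_force"])
for n in("top","scene"):
    p,d=snapshot(n)
    for r in trace(n,"wiper")[:3]:
        P=cloud(n,r["mask"],d)
        if len(P)>50 and np.median(P[:,1])<.25: print(n,len(P),*fitw(P,[.5,-.026,-.152,0,.01]))
E
```

```text
t 9.52 q [-0.12  0.11  2.25 -0.56  0.04 -0.98] G [ 0.5028 -0.0278  0.109 ] w 0.0181
((0.503, -0.028, 0.107), -0.152, -0.74) rows 0.0 [0.01, -0.002, 0.014, 0.0, 0.0, -0.001]
[ 1.3864  0.5592 -1.778 ]
top 516 [ 0.4958 -0.0261 -0.1601  0.0609  0.0043] 0.0010803162373743177
scene 870 [ 0.4994 -0.0265 -0.1513  0.0467  0.0056] 0.0011697753292806096
```

Call:
play_rows --pt "0.005 0 0.006 0 0 0" --pt "0.01 0 0.012 0 0 0" --pt "0.015 0 0.018 0 0 0" --pt "0.015 0 0.018 0 0 0" --pt "0.015 0 0.018 0 0 0" --grip_force 4

```text
time: 10.13
position: [0.516, -0.0295, 0.0929]
orientation: [0.19, 2.393, -0.065]
wrist_force: [-2.5, 1.5, 5.5]
gripper_width: 0.0182
gripper_force: 4.0
```

Call:
play_rows --pt "0 0 0 0 0 0" --pt "0 0 0 0 0 0" --pt "0 0 0 0 0 0" --pt "0 0 0 0 0 0" --pt "0 0 0 0 0 0" --pt "0 0 0 0 0 0" --gripper 0.3

```text
time: 10.63
position: [0.5153, -0.0297, 0.0919]
orientation: [0.191, 2.395, -0.066]
wrist_force: [-0.4, -0.4, -0.1]
gripper_width: 0.0545
gripper_force: 0.0
```

```bash
python3 - <<'E'
from fit import *
from plan import *
np.set_printoptions(precision=4,suppress=True)
plan([((.503-.09*.674,-.028+.09*.1,.107+.0667),-.152,-.74)]);print(sense()["wrist_force"])
for n in("top","scene"):
    p,d=snapshot(n)
    for r in trace(n,"wiper")[:3]:
        P=cloud(n,r["mask"],d)
        if len(P)>50 and np.median(P[:,1])<.25: print(n,len(P),*fitw(P,[.5,-.026,-.152,0,.01]))
E
```

```text
t 10.63 q [-0.12  0.12  2.25 -0.69  0.04 -0.85] G [ 0.5028 -0.0278  0.1058] w 0.0545
((0.44234, -0.019000000000000003, 0.1737), -0.152, -0.74) rows 2.2 [-0.006, -0.003, -0.761, 0.0, 0.0, -0.002]
[-0.3627 -0.4281 -0.0716]
top 403 [ 0.497  -0.0261 -0.1563  0.0041  0.0005] 0.0012813754032782263
scene 817 [ 0.4996 -0.0263 -0.1441  0.0013  0.0022] 0.0010406535485318895
```

```bash
python3 - <<'E'
from plan import *
y=-.15
plan([((.495,-.0265,.20),y,-.74),((.4985,-.0265,.20),y,0),((.4985,-.0265,.109),y,0)])
E
```

```text
t 10.83 q [-0.12  0.12  2.25 -0.69  0.04 -0.85] G [ 0.5028 -0.0278  0.1059] w 0.0653
((0.495, -0.0265, 0.2), -0.15, -0.74) rows 2.3 [-0.48, 0.005, -0.624, -0.0, 0.0, -0.003]
((0.4985, -0.0265, 0.2), -0.15, 0) rows 5.9 [0.084, 0.004, -0.021, -0.0, 0.236, 0.0]
((0.4985, -0.0265, 0.109), -0.15, 0) rows 2.2 [-0.001, 0.001, 0.758, -0.0, -0.0, 0.0]
```

Call:
play_rows --pt "-0.12 0 -0.16 0 0 0" --pt "-0.24 0 -0.31 0 0 0" --pt "-0.36 0 -0.47 0 0 0" --pt "-0.48 0.005 -0.624 0 0 0" --pt "-0.48 0.005 -0.624 0 0 0" --pt "-0.48 0.005 -0.624 0 0 0"

```text
time: 11.33
position: [0.508, -0.0284, 0.188]
orientation: [0.191, 2.391, -0.066]
wrist_force: [0.1, -0.4, -0.4]
gripper_width: 0.0657
gripper_force: 0.0
```

Call:
play_rows --pt "0.084 0.004 -0.021 0 0.236 0" --pt "0.084 0.004 -0.021 0 0.236 0" --pt "0.084 0.004 -0.021 0 0.236 0" --pt "0.084 0.004 -0.021 0 0.236 0" --pt "0.084 0.004 -0.021 0 0.236 0" --pt "0.084 0.004 -0.021 0 0.236 0" --pt "0.084 0.004 -0.021 0 0.236 0" --pt "0.084 0.004 -0.021 0 0.236 0" --pt "0.084 0.004 -0.021 0 0.236 0"

```text
time: 12.08
position: [0.498, -0.0265, 0.1798]
orientation: [-0.247, -3.132, -0.009]
wrist_force: [0.0, -0.1, -0.2]
gripper_width: 0.0651
gripper_force: 0.0
```

```bash
python3 - <<'E'
from fit import *
from plan import *
np.set_printoptions(precision=4,suppress=True)
for n in("top","scene"):
    p,d=snapshot(n)
    for r in trace(n,"wiper")[:3]:
        P=cloud(n,r["mask"],d)
        if len(P)>50 and np.median(P[:,1])<.25: print(n,len(P),*fitw(P,[.5,-.026,-.152,0,.01]))
plan([((.4985,-.0265,.109),-.15,0)])
E
```

```text
top 525 [ 0.4968 -0.0261 -0.1408 -0.0016  0.0012] 0.0011320592381914487
scene 1132 [ 0.4997 -0.0268 -0.1454 -0.0021  0.0021] 0.0011124761208670536
t 12.28 q [-0.13  0.21  1.69  0.01  1.24 -1.55] G [ 0.4981 -0.0265  0.2002] w 0.0658
((0.4985, -0.0265, 0.109), -0.15, 0) rows 2.2 [-0.003, -0.005, 0.76, 0.002, 0.0, -0.002]
```

Call:
play_rows --pt "0 0 0.2 0 0 0" --pt "0 -0.003 0.4 0 0 0" --pt "-0.003 -0.005 0.6 0.002 0 -0.002" --pt "-0.003 -0.005 0.7 0.002 0 -0.002" --pt "-0.003 -0.005 0.76 0.002 0 -0.002" --pt "-0.003 -0.005 0.76 0.002 0 -0.002" --pt "-0.003 -0.005 0.76 0.002 0 -0.002"

```text
time: 12.87
position: [0.499, -0.0265, 0.0907]
orientation: [-0.236, -3.133, 0.0]
wrist_force: [-0.0, 0.5, 0.4]
gripper_width: 0.0659
gripper_force: 0.0
```

Call:
play_rows --pt "0 0 0 0 0 0" --pt "0 0 0 0 0 0" --pt "0 0 0 0 0 0" --pt "0 0 0 0 0 0" --pt "0 0 0 0 0 0" --pt "0 0 0 0 0 0" --pt "0 0 0 0 0 0" --pt "0 0 0 0 0 0" --pt "0 0 0 0 0 0" --pt "0 0 0 0 0 0" --gripper 1 --grip_force 55

```text
time: 13.7
position: [0.4988, -0.0265, 0.09]
orientation: [-0.236, -3.132, 0.0]
wrist_force: [-0.9, 0.4, 0.7]
gripper_width: 0.0175
gripper_force: 55.0
```

```bash
python3 - <<'E'
from plan import *
B=np.array([.4694,.2634]);yb=-.069
c=B+off(yb,.058,.005);print(c,sense()["wrist_force"],sense()["gripper_force"])
plan([((.490,-.0265,.165),-.15,0),(tuple(np.r_[c,.165]),yb,0),(tuple(np.r_[c,.141]),yb,0)])
E
```

```text
[0.52760671 0.26438928] [-0.94643853  0.37225969  0.66314442] 54.994075298309326
t 13.7 q [-0.13  0.32  1.78 -0.    1.04 -1.55] G [ 0.4988 -0.0265  0.1088] w 0.0175
((0.49, -0.0265, 0.165), -0.15, 0) rows 1.4 [0.073, -0.011, -0.468, -0.0, -0.0, -0.0]
((np.float64(0.5276067120778436), np.float64(0.2643892770527047), np.float64(0.165)), -0.069, 0) rows 2.3 [0.018, 0.815, -0.0, -0.0, -0.0, -0.009]
((np.float64(0.5276067120778436), np.float64(0.2643892770527047), np.float64(0.165)), -0.069, 0) rows 2.3 [-0.005, 0.815, -0.0, -0.0, -0.0, -0.008]
((np.float64(0.5276067120778436), np.float64(0.2643892770527047), np.float64(0.165)), -0.069, 0) rows 2.3 [-0.026, 0.814, -0.001, -0.0, -0.0, -0.009]
((np.float64(0.5276067120778436), np.float64(0.2643892770527047), np.float64(0.141)), -0.069, 0) rows 0.6 [-0.001, -0.0, 0.2, -0.0, -0.0, 0.0]
```

Call:
play_rows --pt "0.02 0 -0.12 0 0 0" --pt "0.05 -0.005 -0.3 0 0 0" --pt "0.073 -0.01 -0.45 0 0 0" --pt "0.073 -0.01 -0.55 0 0 0" --pt "0.073 -0.01 -0.55 0 0 0"

```text
time: 14.12
position: [0.4908, -0.0265, 0.1581]
orientation: [0.236, 3.131, -0.0]
wrist_force: [0.6, 0.5, -2.3]
gripper_width: 0.0178
gripper_force: 55.0
```

Call:
play_rows --pt "0.005 0.2 0 0 0 0" --pt "0.01 0.4 0 0 0 -0.005" --pt "0.018 0.6 0 0 0 -0.009" --pt "0.018 0.815 0 0 0 -0.009"

```text
time: 14.45
position: [0.5021, 0.0715, 0.1548]
orientation: [-0.191, -3.133, 0.0]
wrist_force: [0.8, -0.0, -2.3]
gripper_width: 0.0173
gripper_force: 55.0
```

Call:
play_rows --pt "-0.005 0.27 0 0 0 -0.003" --pt "-0.005 0.54 0 0 0 -0.006" --pt "-0.005 0.815 0 0 0 -0.008"

```text
time: 14.7
position: [0.5147, 0.169, 0.1547]
orientation: [-0.152, -3.135, 0.001]
wrist_force: [0.5, -0.4, -2.6]
gripper_width: 0.0179
gripper_force: 55.0
```

Call:
play_rows --pt "-0.01 0.25 0 0 0 -0.003" --pt "-0.02 0.5 0 0 0 -0.006" --pt "-0.026 0.7 0 0 0 -0.009" --pt "-0.026 0.814 0 0 0 -0.009" --pt "-0.026 0.814 0 0 0 -0.009" --pt "-0.026 0.814 0 0 0 -0.009"

```text
time: 15.2
position: [0.5272, 0.2642, 0.1549]
orientation: [-0.107, -3.137, 0.001]
wrist_force: [0.5, -0.4, -3.2]
gripper_width: 0.0175
gripper_force: 55.0
```

```bash
python3 - <<'E'
from fit import *
from plan import *
np.set_printoptions(precision=4,suppress=True)
B=np.array([.4694,.2634]);yb=-.069
c=B+off(yb,.058,.005);print(c,sense()["wrist_force"])
for n in("top","scene"):
    p,d=snapshot(n)
    for r in trace(n,"wiper")[:3]:
        P=cloud(n,r["mask"],d)
        if len(P)>50 and np.median(P[:,1])<.38: print(n,len(P),*fitw(P,[.527,.264,-.07,0,.066]))
plan([(tuple(np.r_[c,.1395]),yb,0)])
u,v=proj(n,[[.47,.26,.08]])[0].astype(int)
cv2.imwrite("pics/b1.png",cv2.resize(p[v-70:v+70,u-80:u+80],None,fx=3.5,fy=3.5)[:,:,::-1])
E
```

```text
[0.5276 0.2644] [ 0.513  -0.3524 -3.2048]
scene 1318 [ 0.5282  0.2629 -0.0634 -0.0002  0.0675] 0.0009261985722143554
t 15.4 q [ 0.4   0.43  1.46  0.    1.25 -1.1 ] G [0.5277 0.2634 0.1748] w 0.0176
((np.float64(0.5276067120778436), np.float64(0.2643892770527047), np.float64(0.1395)), -0.069, 0) rows 0.8 [0.001, 0.008, 0.294, -0.0, -0.0, -0.0]
```

View pics/b1.png

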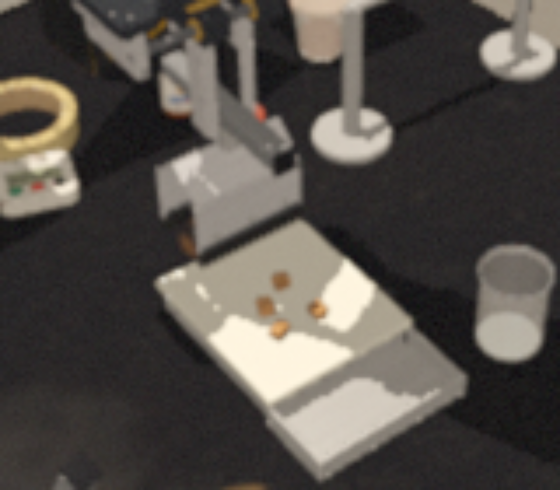

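Call:
play_rows --pt "0 0.003 0.06 0 0 0" --pt "0 0.005 0.12 0 0 0" --pt "0 0.008 0.18 0 0 0" --pt "0 0.008 0.23 0 0 0" --pt "0 0.008 0.27 0 0 0" --pt "0 0.008 0.295 0 0 0" --pt "0 0.008 0.308 0 0 0" --pt "0 0.008 0.308 0 0 0" --pt "0 0.008 0.308 0 0 0"

```text
time: 16.15
position: [0.5277, 0.2656, 0.1192]
orientation: [-0.108, -3.139, -0.0]
wrist_force: [0.7, -0.7, -2.1]
gripper_width: 0.0175
gripper_force: 55.0
```

```bash
python3 - <<'E'
from plan import *
B=np.array([.4694,.2634]);yb=-.069
print(sense()["wrist_force"])
f=lambda x:tuple(np.r_[B+off(yb,x,.005),.1375])
plan([(f(.058),yb,0),(f(-.05),yb,0),(f(-.062),yb,0)])
E
```

```text
[ 0.71202551 -0.69403691 -2.05708773]
t 16.15 q [ 0.4   0.47  1.49  0.    1.18 -1.1 ] G [0.5278 0.2656 0.138 ] w 0.0175
((np.float64(0.5276067120778436), np.float64(0.2643892770527047), np.float64(0.1375)), -0.069, 0) rows 0.0 [0.0, -0.01, 0.004, 0.0, -0.0, 0.0]
((np.float64(0.4198637040919855), np.float64(0.27183536529817337), np.float64(0.1375)), -0.069, 0) rows 2.6 [0.9, 0.0, 0.001, 0.0, -0.0, 0.0]
((np.float64(0.4078922587602235), np.float64(0.2726627084365588), np.float64(0.1375)), -0.069, 0) rows 0.3 [0.1, 0.0, -0.0, 0.0, -0.0, 0.0]
```

Call:
play_rows --pt "0.04 -0.01 0.006 0 0 0" --pt "0.11 -0.01 0.006 0 0 0" --pt "0.18 -0.01 0.006 0 0 0" --pt "0.26 -0.01 0.006 0 0 0" --pt "0.34 -0.01 0.006 0 0 0" --pt "0.42 -0.01 0.006 0 0 0" --pt "0.5 -0.01 0.006 0 0 0" --pt "0.58 -0.01 0.006 0 0 0" --pt "0.66 -0.01 0.006 0 0 0" --pt "0.74 -0.01 0.006 0 0 0" --pt "0.82 -0.01 0.006 0 0 0" --pt "0.9 -0.01 0.006 0 0 0"

```text
time: 17.15
position: [0.4188, 0.2718, 0.1184]
orientation: [-0.108, -3.139, 0.0]
wrist_force: [-0.0, 0.5, -2.7]
gripper_width: 0.0179
gripper_force: 55.0
```

Call:
play_rows --pt "0.05 0 0 0 0 0" --pt "0.1 0 0 0 0 0" --pt "0.13 0 0 0 0 0" --pt "0.13 0 0 0 0 0"

```text
time: 17.48
position: [0.4037, 0.2729, 0.1185]
orientation: [-0.107, -3.138, 0.0]
wrist_force: [-0.8, -0.2, -2.3]
gripper_width: 0.0176
gripper_force: 55.0
```

Call:
play_rows --pt "0 0 -0.1 0 0 0" --pt "0 0 -0.25 0 0 0" --pt "-0.1 0 -0.45 0 0 0" --pt "-0.4 0 -0.7 0 0 0" --pt "-0.7 0 -0.8 0 0 0" --pt "-0.9 0 -0.8 0 0 0" --pt "-0.9 0 -0.8 0 0 0"

```text
time: 18.07
position: [0.5159, 0.2644, 0.2145]
orientation: [0.112, 3.139, 0.001]
wrist_force: [-0.2, 0.3, -3.6]
gripper_width: 0.0177
gripper_force: 55.0
```

```bash
python3 - <<'E'
from plan import *
print(sense()["wrist_force"])
plan([])
p,d=snapshot("scene");u,v=proj("scene",[[.42,.26,.03]])[0].astype(int)
a=cv2.resize(p[v-60:v+60,u-60:u+60],None,fx=3.3,fy=3.3)
p,d=snapshot("top");u,v=proj("top",[[.42,.26,.03]])[0].astype(int)
b=cv2.resize(p[v-60:v+60,u-60:u+60],None,fx=3.3,fy=3.3)
cv2.imwrite("pics/sw.png",np.hstack([a,b])[:,:,::-1])
E
```

```text
[-0.21786124  0.26707578 -3.64853065]
t 18.07 q [ 0.41  0.36  1.42  0.    1.36 -1.09] G [0.5159 0.2644 0.2333] w 0.0177
```

View pics/sw.png

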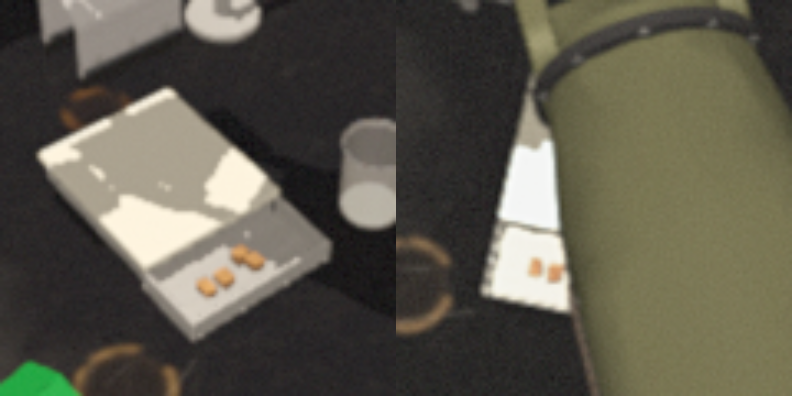

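All four chips lie in the trough: left crop at (205,287), (225,277), (240,254) and (255,261). Next is the rail.

```bash
python3 - <<'E'
from plan import *
y=-.068
plan([((.525,.255,.282),y,0),((.594,-.021,.282),y,0),((.594,-.021,.195),y,0)])
E
```

```text
t 18.17 q [ 0.41  0.36  1.43  0.    1.36 -1.09] G [0.5125 0.265  0.2322] w 0.0174
((0.525, 0.255, 0.282), -0.068, 0) rows 1.3 [-0.109, -0.076, -0.415, -0.0, -0.001, -0.001]
((0.594, -0.021, 0.282), -0.068, 0) rows 2.3 [-0.242, -0.752, 0.001, -0.0, 0.0, 0.0]
((0.594, -0.021, 0.282), -0.068, 0) rows 2.3 [-0.243, -0.752, 0.0, -0.0, 0.0, 0.0]
((0.594, -0.021, 0.282), -0.068, 0) rows 2.3 [-0.242, -0.752, 0.001, -0.0, 0.0, 0.0]
((0.594, -0.021, 0.195), -0.068, 0) rows 2.1 [0.0, 0.0, 0.725, -0.0, 0.0, 0.0]
```

Call:
play_rows --pt "-0.05 -0.03 -0.2 0 0 0" --pt "-0.109 -0.076 -0.415 0 -0.001 -0.001" --pt "-0.109 -0.076 -0.415 0 -0.001 -0.001" --pt "-0.109 -0.076 -0.415 0 -0.001 -0.001"

```text
time: 18.5
position: [0.5243, 0.2555, 0.2648]
orientation: [0.103, 3.136, 0.001]
wrist_force: [-1.0, 0.6, -3.2]
gripper_width: 0.0176
gripper_force: 55.0
```

Call:
play_rows --pt "-0.06 -0.19 0 0 0 0" --pt "-0.12 -0.38 0 0 0 0" --pt "-0.18 -0.57 0 0 0 0" --pt "-0.242 -0.752 0 0 0 0"

```text
time: 18.83
position: [0.5467, 0.1628, 0.2626]
orientation: [-0.102, -3.14, 0.001]
wrist_force: [1.0, -0.3, -2.5]
gripper_width: 0.0178
gripper_force: 55.0
```

Call:
play_rows --pt "-0.08 -0.25 0 0 0 0" --pt "-0.16 -0.5 0 0 0 0" --pt "-0.242 -0.752 0 0 0 0"

```text
time: 19.08
position: [0.5698, 0.0707, 0.2626]
orientation: [-0.102, -3.139, 0.0]
wrist_force: [0.2, 0.6, -1.9]
gripper_width: 0.0178
gripper_force: 55.0
```

Call:
play_rows --pt "-0.08 -0.25 0 0 0 0" --pt "-0.16 -0.5 0 0 0 0" --pt "-0.21 -0.65 0 0 0 0" --pt "-0.242 -0.752 0 0 0 0" --pt "-0.242 -0.752 0 0 0 0" --pt "-0.242 -0.752 0 0 0 0" --pt "-0.242 -0.752 0 0 0 0"

```text
time: 19.67
position: [0.5934, -0.0192, 0.2638]
orientation: [0.101, 3.139, 0.0]
wrist_force: [-0.0, -0.5, -2.5]
gripper_width: 0.0175
gripper_force: 55.0
```

```bash
python3 - <<'E'
from fit import *
from plan import *
np.set_printoptions(precision=4,suppress=True)
p,d=snapshot("scene")
for r in trace("scene","wiper")[:3]:
    P=cloud("scene",r["mask"],d)
    if len(P)>50 and np.median(P[:,1])<.3: print(len(P),*fitw(P,[.594,-.021,-.07,0,.173]))
for r in trace("scene","rail")[:2]:
    P=cloud("scene",r["mask"],d);b=P[(P[:,2]>.13)&(P[:,2]<.155)]
    if len(b)>20: l=np.polyfit(b[:,1],b[:,0],1);print("rail",len(b),np.polyval(l,-.021),l[0],np.percentile(b[:,1],[1,99]))
y=-.068;plan([((.594,-.021,.195),y,0)])
E
```

```text
1268 [ 0.5928 -0.0186 -0.0528  0.0014  0.1745] 0.0010954598105650988
rail 230 0.5936892141334345 0.0720222123835067 [-0.1218  0.0826]
t 19.82 q [-0.09  0.36  1.3   0.    1.47 -1.6 ] G [ 0.5935 -0.0193  0.2831] w 0.0174
((0.594, -0.021, 0.195), -0.068, 0) rows 2.1 [-0.003, -0.014, 0.734, 0.0, 0.001, 0.001]
```

Call:
play_rows --pt "0 -0.005 0.08 0 0 0" --pt "0 -0.01 0.18 0 0 0" --pt "-0.003 -0.014 0.28 0 0 0.001" --pt "-0.003 -0.014 0.38 0 0 0.001" --pt "-0.003 -0.014 0.48 0 0 0.001" --pt "-0.003 -0.014 0.58 0 0 0.001" --pt "-0.003 -0.014 0.66 0 0 0.001" --pt "-0.003 -0.014 0.71 0 0 0.001" --pt "-0.003 -0.014 0.734 0 0 0.001" --pt "-0.003 -0.014 0.734 0 0 0.001"

```text
time: 20.65
position: [0.5941, -0.0222, 0.1756]
orientation: [0.108, 3.139, -0.0]
wrist_force: [0.0, -0.3, -3.0]
gripper_width: 0.0175
gripper_force: 55.0
```

Call:
play_rows --pt "0 0 0.02 0 0 0" --pt "0 0 0.04 0 0 0" --pt "0 0 0.06 0 0 0" --pt "0 0 0.08 0 0 0" --pt "0 0 0.095 0 0 0" --pt "0 0 0.105 0 0 0" --pt "0 0 0.105 0 0 0"

```text
time: 21.23
position: [0.5941, -0.0222, 0.1633]
orientation: [0.108, 3.138, -0.0]
wrist_force: [-1.0, -0.6, -2.7]
gripper_width: 0.0175
gripper_force: 55.0
```

```bash
python3 - <<'E'
from plan import *
plan([]);print(sense()["wrist_force"],sense()["torque"])
E
```

```text
t 21.23 q [-0.1   0.43  1.44 -0.    1.27 -1.6 ] G [ 0.5941 -0.0222  0.1821] w 0.0175
[-1.0115854  -0.63787124 -2.67398227] [ 0.03210375 -0.12396902 -0.00363488]
```

Not in contact yet, so I'll lower it a few more millimetres gently.

Call:
play_rows --pt "0 0 0.004 0 0 0" --pt "0 0 0.008 0 0 0" --pt "0 0 0.012 0 0 0" --pt "0 0 0.016 0 0 0" --pt "0 0 0.02 0 0 0" --pt "0 0 0.02 0 0 0"

```text
time: 21.73
position: [0.5949, -0.0223, 0.162]
orientation: [0.108, 3.135, -0.0]
wrist_force: [2.5, -0.9, 5.0]
gripper_width: 0.0175
gripper_force: 55.0
```

```bash
python3 - <<'E'
from plan import *
plan([]);print(sense()["wrist_force"],sense()["torque"])
E
```

```text
t 21.73 q [-0.1   0.43  1.44 -0.    1.26 -1.6 ] G [ 0.5948 -0.0223  0.1808] w 0.0175
[ 2.53128423 -0.85083097  4.98941268] [-0.05797991 -0.68229591  0.05792674]
```

Call:
play_rows --pt "-0.004 0 -0.003 0 0 0" --pt "-0.008 0 -0.006 0 0 0" --pt "-0.008 0 -0.006 0 0 0" --pt "-0.008 0 -0.006 0 0 0" --grip_force 5

```text
time: 22.07
position: [0.5951, -0.0223, 0.1617]
orientation: [0.108, 3.138, -0.0]
wrist_force: [1.7, -0.3, 0.3]
gripper_width: 0.0184
gripper_force: 5.0
```

```bash
python3 - <<'E'
from fit import *
from plan import *
np.set_printoptions(precision=4,suppress=True)
plan([]);print(sense()["wrist_force"],sense()["torque"])
for n in("top","scene"):
    p,d=snapshot(n)
    for r in trace(n,"wiper")[:3]:
        P=cloud(n,r["mask"],d)
        if len(P)>50 and np.median(P[:,1])<.3: print(n,len(P),*fitw(P,[.594,-.021,-.07,0,.071]))
E
```

```text
t 22.07 q [-0.1   0.44  1.44  0.    1.26 -1.6 ] G [ 0.595  -0.0223  0.1805] w 0.0184
[ 1.734  -0.3037  0.3409] [ 0.0161 -0.2722  0.011 ]
top 327 [ 0.5944 -0.0219 -0.0651 -0.0062  0.0735] 0.0009752441337738992
scene 908 [ 0.5973 -0.0218 -0.0574 -0.0226  0.0728] 0.0011532496310954852
scene 3299 [ 0.4045  0.2695  0.0594  0.9933 -0.0146] 0.010934404529296999
```

Call:
play_rows --pt "-0.006 0 0 0 0 0" --pt "-0.006 0 0 0 0 0" --pt "-0.006 0 0 0 0 0" --grip_force 3

```text
time: 22.52
position: [0.5957, -0.0223, 0.1616]
orientation: [0.108, 3.139, -0.0]
wrist_force: [-0.2, 0.2, -1.8]
gripper_width: 0.0181
gripper_force: 3.0
```

Call:
play_rows --pt "0 0 0 0 0 0" --pt "0 0 0 0 0 0" --pt "0 0 0 0 0 0" --pt "0 0 0 0 0 0" --pt "0 0 0 0 0 0" --pt "0 0 0 0 0 0" --pt "0 0 0 0 0 0" --gripper 0.35

```text
time: 23.1
position: [0.5959, -0.0223, 0.1619]
orientation: [0.108, 3.138, -0.0]
wrist_force: [-0.6, -0.9, 0.2]
gripper_width: 0.06
gripper_force: 0.0
```

```bash
python3 - <<'E'
from fit import *
from plan import *
np.set_printoptions(precision=4,suppress=True)
plan([((.595,-.0223,.29),-.068,0)]);print(sense()["wrist_force"],sense()["torque"])
for n in("top","scene"):
    p,d=snapshot(n)
    for r in trace(n,"wiper")[:3]:
        P=cloud(n,r["mask"],d)
        if len(P)>50 and np.median(P[:,1])<.2: print(n,len(P),*fitw(P,[.594,-.021,-.07,0,.071]))
E
```

```text
t 23.1 q [-0.1   0.44  1.44  0.    1.27 -1.6 ] G [ 0.5959 -0.0223  0.1807] w 0.06
((0.595, -0.0223, 0.29), -0.068, 0) rows 2.6 [0.006, -0.001, -0.911, -0.0, 0.001, -0.0]
[-0.6353 -0.8565  0.1643] [ 0.0525 -0.1264 -0.013 ]
top 265 [ 0.5963 -0.0219 -0.0365 -0.019   0.0719] 0.0010653238586200136
scene 960 [ 0.5985 -0.0218 -0.0542 -0.024   0.0724] 0.0011409521519655792
```

Call:
play_rows --pt "0 0 -0.08 0 0 0" --pt "0 0 -0.2 0 0 0" --pt "0 0 -0.35 0 0 0" --pt "0 0 -0.55 0 0 0" --pt "0 0 -0.75 0 0 0" --pt "0 0 -0.9 0 0 0" --pt "0 0 -0.9 0 0 0"

```text
time: 23.88
position: [0.5966, -0.0223, 0.2748]
orientation: [0.108, 3.131, -0.001]
wrist_force: [-0.4, -0.4, 0.6]
gripper_width: 0.0607
gripper_force: 0.0
```

Call:
play_rows --pt "0.3 0 -0.2 0 0 0" --pt "0.6 0 -0.4 0 0 0" --pt "0.9 0 -0.5 0 0 0" --pt "0.9 0 -0.5 0 0 0" --pt "0.9 0 -0.5 0 0 0" --pt "0.9 0 -0.5 0 0 0" --pt "0.9 0 -0.5 0 0 0" --pt "0.9 0 -0.5 0 0 0"

```text
time: 24.55
position: [0.4883, -0.0149, 0.3285]
orientation: [-0.108, -3.139, -0.0]
wrist_force: [-0.3, -0.3, 0.4]
gripper_width: 0.0608
gripper_force: 0.0
```

```bash
python3 - <<'E'
from fit import *
from plan import *
np.set_printoptions(precision=4,suppress=True)
for n in("top","scene"):
    p,d=snapshot(n)
    for r in trace(n,"wiper")[:3]:
        P=cloud(n,r["mask"],d)
        if len(P)>50 and np.median(P[:,1])<.2: print(n,len(P),*fitw(P,[.594,-.021,-.07,0,.071]))
cv2.imwrite("pics/end.png",cv2.resize(p[100:290,255:435],None,fx=3.1,fy=3.1)[:,:,::-1])
E
```

```text
top 151 [ 0.5934 -0.0206 -0.1026 -0.019   0.0714] 0.001181553287242917
scene 1023 [ 0.5982 -0.0218 -0.0568 -0.0192  0.0717] 0.0011744627721418438
```

View pics/end.png

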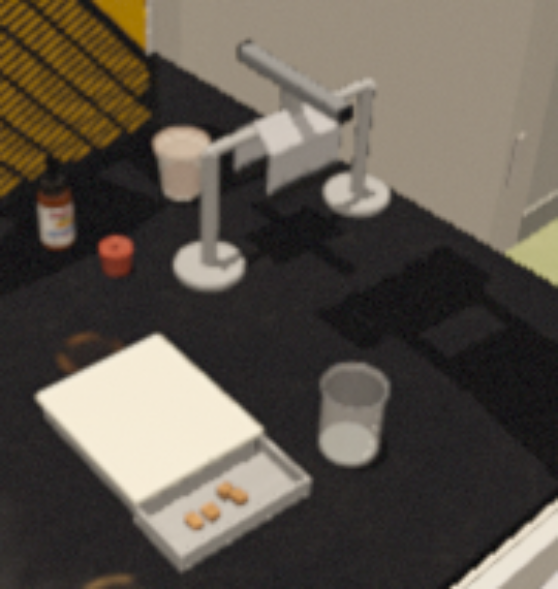

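The wiper hangs straight and level between the posts at (300,130). The four chips are in the trough near (215,505), and the beaker and stopper are where they were. Handing in.

```bash
python3 -c "
from bench import *
print(finish_job())"
```

```text
the job is handed in; nothing more can be done
None
```

The job is handed in at about 25 s of the 59 s allowed: I stood the wiper upright, released it and took it again from above, swept all four chips into the trough with it, and left it hanging on the rail between the posts, about 1° off level. The beaker, stopper and cap were not touched.

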